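Take the spindle cap off the coffee grinder

ROBOT

A 6-joint arm with a two-finger parallel gripper is mounted at the origin on a cart in front of the work surface, level with it; the furniture and walls round the work are solid. World frame = base frame: x ahead of the robot, y to its left, z up, the work surface at z = 0. Lengths are in m, angles in rad, forces in N, time in s.
With the tool pointing down it reaches from about 0.3 to 0.875 m from the base axis. Payload 6.4 kg.
Tool frame: the origin (TCP) lies on the front face of the gripper's body, between the roots of the fingers; the fingertips stand 64 mm ahead of it and the grasp point (between the pads) lies 45 mm ahead of it; z points along the fingers, y is the line along which they close (so a half turn about z gives the same grasp; the last joint's range is limited). The gripper opens to 88 mm and grips with 3 to 60 N. Pads are 18 mm wide; open, the fingers measure 123 mm over their backs; the gripper's body (75 mm by 187 mm) begins 45 mm behind the grasp point.
Start: joints at [1.037, 0.181, 1.607, -0, 1.354, -0.206], TCP at [0.185, 0.544, 0.303] pointing down, gripper open.
Joint ranges: [-2.99, 2.99], [-0.89, 2.07], [0.3, 2.58], [-1.14, 4.28], [0, 2.63], [-3.12, 3.12]. Speed limits (rad/s): [2.57, 2.57, 3.01, 3.14, 3.14, 3.14].

INTERFACE

Orientations are given as a rotation vector (axis times angle).
In Python, from rig import ctrl, imaging gives the robot as it stands. The module is installed in compiled form; this text tells all that it offers.
- The arm moves only by the tool jog_arm, never from a script. Its argument "deltas" is a list of rows, each an object with "delta_pos": the shift along the world's x, y, z in mm, a list of three; "rot": the turn, a rotation vector about the world's x, y, z in degrees, a list of three; "claw": the opening, from -1 (shut) to 1 (fully open). A call has exactly 5 rows; each row is the pose to reach, as a shift and turn from the pose commanded when the call began; what a row does not reach only later rows make up. A row lasts 1/12 s, in which the tool goes at most 41.7 mm and 7.16 degrees, less where a joint would pass 70% of its speed; a pose out of reach is approached as far as the arm can. A call with a gripper value outside its range is refused whole. The fingers move at their own pace and stop on an object; "newtons" is the grip in N (left out, the last holds). Time passes only in rows, so rows that repeat a pose let the fingers close, or fill a call up. It gives the time, the measured TCP pose, the force, the opening and the grip force at its end, in the units of the state.
- ctrl.observe(): the state, without advancing time (a new reading comes with each control period).
- imaging.camera(name): name is "scene" or "top" or "wrist"; returns a dict with "color" (480x640x3 uint8, red, green, blue), "vfov" (degrees; the focal length in pixels is half the picture's height over the tangent of half this angle, whatever the lens; pixels are square), "cx", "cy" (the principal point, pixels), "world_from_camera" (4x4, takes a point from camera to world coordinates). Camera axes: x right, y down, z forward; pixel columns grow to the right and rows downward; lengths in m; the calibration is good to about 2 mm. A picture is of the moment at which its call begins. There is no depth.
- ctrl.job_done(): hands the job in; it is judged then, once.
The state is a dict: "time": time; "joints": joint angles; "qd": joint speeds; "tau": joint torques, N m; "tcp_pos": TCP position; "eef_rot": TCP orientation; "ft_force": force on the tool from outside, world axes, zero at the start; "ft_torque": the same for the moment, N m; "gripper_width": finger opening in m; "gripper_force": force on a finger pad.
Only numpy, scipy, OpenCV 4.12 (cv2) and the standard library are available. Lean on these libraries where they do the work, as an engineer would, in place of code of your own. Each camera call takes 0.05 s, during which the arm holds its last target. There are 200 camera calls.

TASK

The coffee grinder is being opened for cleaning, with its hopper already off. Swing the grind lever round to the cleaning mark (the steel tongue that juts out over the rim of the deck) so that the burrs stand apart, and only then unscrew the spindle cap and lift it off; some of these grinders have a right-hand thread and some a left-hand one, so feel which way the cap gives. Finish with the cap still held in the gripper, about 10 cm above where it sat, with the lever left on the mark and the hopper, mug, canister and other things around undisturbed.

Things in the scene. Friction and masses are not known exactly. Their poses are not given: they have to be found in the camera images.
- grinder: Coffee grinder, fixed: metal housing 132 mm wide (y), x from -65 to +125 mm; on top in front a round dark deck (radius 64 mm, 165 mm above the worktop), behind it a black hood (x 66 to 124 mm, top 206 mm up). Origin on the worktop under the common vertical axis of spindle, cap and lever; x to its rear (away from the drawer front), y left, z up. Turned up to 0.35 rad.
- cap: Spindle cap: steel, twelve flat sides, 46 mm across flats, 26 mm high (plus a 2 mm dome), hollow below, about 0.09 kg. Origin: centre of its underside; z up its axis, x as the grinder's x at the start. Starts screwed home, underside 182 mm and top 208 mm above the worktop; the lever's collar beside it is 10 mm lower than its underside.
- spindle (a point): Spindle axis at the height of the cap's underside when screwed home (182 mm). Coarse hidden thread, right- or left-hand by chance: turned the tightening way the cap stops dead within 0.1 rad; the loosening way it goes easily, rises 3 mm and is out after about 1.2 rad (free up to 2.3), then lifts straight off; before that it pulls up 3 mm at most. Right-hand loosens counter-clockwise from above.
- grind_lever (a joint): Grind lever: steel collar on the deck (radius 46 mm, top 7 mm above the deck), level arm, upright black grip at its end. Value 0 to 2.2 rad, growing counter-clockwise from above; the arm points at 2.094 + value from the grinder's +x (1.05: straight to the front). Starts at 0 to 0.95; the cleaning mark is at 1.55. Stays where it is left; about 3 N at the grip moves it.
- lever_grip (a point): Middle of the lever's upright round grip (diameter 14 mm, free from 15 mm below to 14 mm above this point; the arm's top is 20 mm below), 88 mm from the spindle axis, 195 mm above the worktop.
- clean_mark (a point): The cleaning mark: outer end of a steel tongue 11 mm wide that juts 18 mm out over the rim of the deck, with a dark line along it; 80 mm from the spindle axis, 167 mm above the worktop. The lever is on the mark when its arm lies over the line.
- hopper: Clear plastic bean hopper, standing mouth down, 114 mm wide, 100 mm high, loose. Origin: centre of its underside. Leave alone.
- mug: Mug with a handle, 94 mm high, loose. Origin on its underside. Leave alone.
- coffee_canister: Square lidded canister 68 x 68 x 100 mm, loose. Origin on its underside. Leave alone.
- brush: Dish brush 269 mm long lying on the worktop, loose. Leave alone.
- teaspoon: Teaspoon 138 mm long lying on the worktop, loose. Leave alone.
- tin: Food tin, 58 mm wide and 72 mm high, behind the grinder, loose. Leave alone.
- tumbler: Drinking glass, 76 mm wide and 91 mm high, behind the grinder, loose. Leave alone.
Mind the look-alikes: they are no part of the job. Leave any pink or red look-alike of the cap alone.

How it is judged:
By the outcome, as a careful person would: the job done as asked, in the order asked, and still so for the second after the job is handed in, while the arm keeps its last pose, push and grip.
It also fails if it takes over 64 s, if anything falls off the work surface, if the arm or the gripper's body presses on something with over 40 N, if the wrist force passes 120 N, or if a joint passes its speed limit or range.

## Working session

There is one attempt and no reset: what is moved stays moved. The work goes in short steps, Python scripts to look and compute and a tool call to move; the robot and the scene stay as the last step left them, time stands still between calls to the robot, and variables do not carry over. Pictures are saved under pics/ and viewed, at most 10 in all, crops included, and the job is handed in when it is done.

Besides the shell and the picture viewer there is one more tool, called after "Call:" as name(argument=value, ...) on one line, values as JSON. jog_arm: Moves the arm, as the interface text tells. Its arguments: {"type":"object","properties":{"deltas":{"type":"array"},"newtons":{"type":"number"}},"required":["deltas"]}

```bash
mkdir -p pics
cat > h.py <<'E'
import numpy as np, cv2
from rig import ctrl, imaging
def cam(n):
    c=imaging.camera(n); c['f']=240/np.tan(np.radians(c['vfov'])/2); return c
def ray(c,u,v,z):
    T=np.array(c['world_from_camera']); d=T[:3,:3]@np.array([(u-c['cx'])/c['f'],(v-c['cy'])/c['f'],1]); o=T[:3,3]
    return o+d*(z-o[2])/d[2]
def proj(c,p):
    T=np.array(c['world_from_camera']); q=T[:3,:3].T@(np.array(p)-T[:3,3]); return c['f']*q[0]/q[2]+c['cx'],c['f']*q[1]/q[2]+c['cy']
def save(c,n): cv2.imwrite('pics/'+n,c['color'][:,:,::-1])
E
python3 - <<'E'
from h import *
s=ctrl.observe(); print(s)
ims=[]
for n in('scene','top'):
    c=cam(n); save(c,n+'0.png'); print(n,c['f'],c['cx'],c['cy'],np.round(c['world_from_camera'],3).tolist())
E
```

```text
{'time': 0.0, 'joints': array([ 1.03670228e+00,  1.81546306e-01,  1.60799489e+00,  1.03264304e-05,
        1.35378865e+00, -2.06344891e-01]), 'qd': array([-0.00149464,  0.00176238,  0.00095058, -0.00160106, -0.00081285,
       -0.00071997]), 'tau': array([-4.45549995e-04, -4.33878386e+01, -3.41849005e+01,  7.01577659e-02,
        3.86166468e-02, -1.58166799e-04]), 'tcp_pos': array([0.1848864 , 0.54402036, 0.30181342]), 'eef_rot': array([-5.12425210e-01, -3.09887244e+00,  2.53764507e-03]), 'ft_force': array([0.19680044, 0.9381002 , 0.27756481]), 'ft_torque': array([-0.01704637,  0.00165027, -0.04550852]), 'gripper_force': 0.0, 'gripper_width': 0.0880863755100481}
scene 530.1821024405216 312.7281150003615 232.9719402933771 [[-0.886, -0.418, 0.199, 0.358], [-0.463, 0.795, -0.392, 0.366], [0.006, -0.44, -0.898, 1.232], [0.0, 0.0, 0.0, 1.0]]
top 586.6629272956859 329.2291404898891 241.42191608665388 [[-0.33, -0.826, 0.457, -0.118], [-0.944, 0.285, -0.166, 0.136], [0.007, -0.486, -0.874, 1.498], [0.0, 0.0, 0.0, 1.0]]
```

View pics/top0.png

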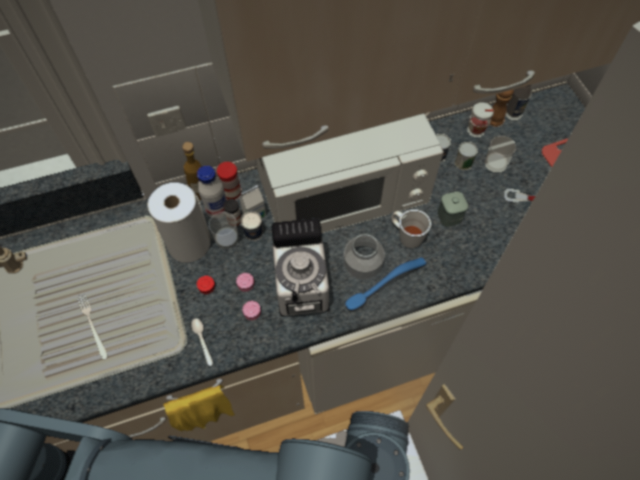

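View pics/scene0.png

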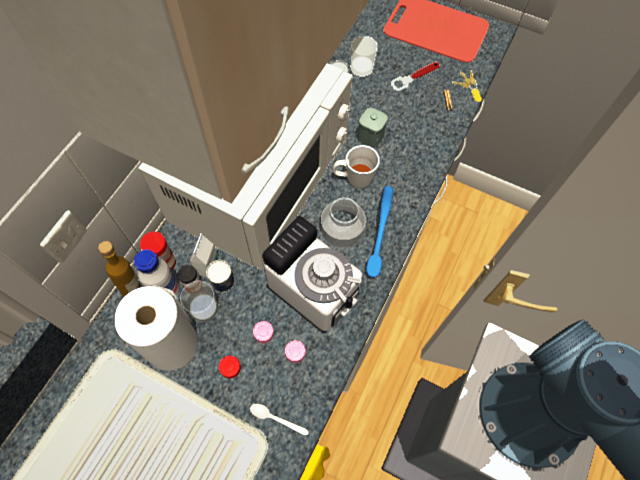

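The top view shows the grinder with its cap at about (300,262). The scene view shows it at (323,268). Look-alikes are the pink discs (245,281) and (251,310) and the red disc (205,284), all on the worktop; the steel cap on the deck is the one I want. Close crop next.

Run:
```python
from h import *
a=cv2.imread('pics/top0.png')[210:325,255:345]; b=cv2.imread('pics/scene0.png')[205:335,255:375]
a=cv2.resize(a,(390,498),interpolation=cv2.INTER_CUBIC); b=cv2.resize(b,(400,433),interpolation=cv2.INTER_CUBIC)
o=np.zeros((500,800,3),np.uint8);o[:498,:390]=a;o[:433,400:]=b
cv2.imwrite('pics/crop0.png',o)
ct,cs=cam('top'),cam('scene')
print(ray(ct,301,262,.208),ray(cs,324,267,.208))
```

```text
[ 0.52470797 -0.02414395  0.208     ] [ 0.52741102 -0.02260893  0.208     ]
```

View pics/crop0.png

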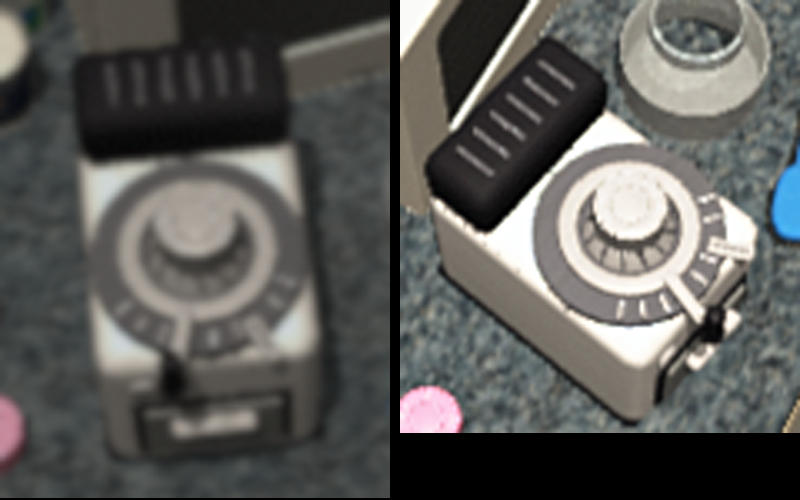

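Run:
```python
from h import *
cs,ct=cam('scene'),cam('top')
S=lambda x,y:(255+(x-400)*.3,205+y*.3)
T=lambda x,y:(255+x*90/390,210+y*115/498)
pr=lambda n,p:print(n,np.round(p,4))
cap=ray(cs,*S(631,202),.2095);pr('cap s',cap); c2=ray(ct,*T(197,217),.2085);pr('cap t',c2)
c=(cap+c2)/2
for n,p in (('grip s',ray(cs,*S(714,312),.209)),('grip t',ray(ct,*T(173,362),.209)),('mark s',ray(cs,*S(754,253),.167)),('mark t',ray(ct,*T(268,352),.167)),('hoodL s',ray(cs,*S(430,163),.2)),('hoodR s',ray(cs,*S(550,45),.2)),('hoodL t',ray(ct,*T(83,60),.206)),('hoodR t',ray(ct,*T(280,48),.206))):
    d=(p-c)[:2]; pr(n,p); print('   r',np.hypot(*d),'ang',np.degrees(np.arctan2(d[1],d[0])))
```

```text
cap s [ 0.528  -0.0251  0.2095]
cap t [ 0.5299 -0.0244  0.2085]
grip s [0.4506 0.0156 0.209 ]
   r 0.08816279994979113 ang 152.7586518519876
grip t [0.4481 0.0159 0.209 ]
   r 0.09049649409376928 ang 153.3147213944543
mark s [ 0.449  -0.0466  0.167 ]
   r 0.08290421009248472 ang -164.72281352806425
mark t [ 0.4547 -0.0413  0.167 ]
   r 0.07603211587136646 ang -167.46212529123855
hoodL s [0.6553 0.007  0.2   ]
   r 0.13024507326393076 ang 14.103893608229214
hoodR s [ 0.6277 -0.1035  0.2   ]
   r 0.1263136189674742 ang -38.56289525160665
hoodL t [0.6525 0.0069 0.206 ]
   r 0.12755631602372924 ang 14.373564314923604
hoodR t [ 0.6224 -0.1059  0.206 ]
   r 0.12375993085945454 ang -40.94683781387178
```

```bash
cat >> h.py <<'E'
from scipy.spatial.transform import Rotation as R
def st():
    s=ctrl.observe(); M=R.from_rotvec(s['eef_rot']).as_matrix()
    print('t',round(s['time'],2),'tcp',np.round(s['tcp_pos']*1000,1),'yaw of tool y',round(np.degrees(np.arctan2(M[1,1],M[0,1])),1),'z',np.round(M[:,2],3),'q',np.round(s['joints'],2),'F',np.round(s['ft_force'],1),'T',np.round(s['ft_torque'],2),'w',round(s['gripper_width']*1000,1),'g',round(s['gripper_force'],1)); return s
E
python3 -c "
from h import *
st()"
```

```text
t 0.3 tcp [185.  544.3 302.4] yaw of tool y 71.2 z [-0.    -0.001 -1.   ] q [ 1.04  0.18  1.61 -0.    1.35 -0.21] F [ 0.2 -0.   0.7] T [-0.02  0.01 -0.02] w 88.3 g 0.0
```

Call:
jog_arm(deltas=[{"delta_pos":[18,-35,2],"rot":[0,0,-2],"claw":1},{"delta_pos":[35,-70,4],"rot":[0,0,-4],"claw":1},{"delta_pos":[53,-105,6],"rot":[0,0,-6],"claw":1},{"delta_pos":[70,-140,8],"rot":[0,0,-8],"claw":1},{"delta_pos":[88,-176,8],"rot":[0,0,-8],"claw":1}])

```text
time: 0.72
tcp_pos: [0.2734, 0.367, 0.3111]
eef_rot: [0.729, 3.055, 0.001]
ft_force: [0.7, -0.4, 0.3]
gripper_width: 0.0881
gripper_force: 0.0
```

Call:
jog_arm(deltas=[{"delta_pos":[18,-35,0],"rot":[0,0,0],"claw":1},{"delta_pos":[35,-70,0],"rot":[0,0,0],"claw":1},{"delta_pos":[53,-105,0],"rot":[0,0,0],"claw":1},{"delta_pos":[70,-140,0],"rot":[0,0,0],"claw":1},{"delta_pos":[88,-176,0],"rot":[0,0,0],"claw":1}])

```text
time: 1.13
tcp_pos: [0.3614, 0.1908, 0.311]
eef_rot: [0.727, 3.056, 0.001]
ft_force: [1.4, -0.0, 0.3]
gripper_width: 0.088
gripper_force: 0.0
```

Call:
jog_arm(deltas=[{"delta_pos":[18,-35,0],"rot":[0,0,0],"claw":1},{"delta_pos":[35,-70,0],"rot":[0,0,0],"claw":1},{"delta_pos":[53,-105,0],"rot":[0,0,0],"claw":1},{"delta_pos":[70,-140,0],"rot":[0,0,0],"claw":1},{"delta_pos":[88,-175,0],"rot":[0,0,0],"claw":1}])

```text
time: 1.55
tcp_pos: [0.4495, 0.0154, 0.311]
eef_rot: [0.728, 3.055, 0.0]
ft_force: [1.0, 0.9, -0.5]
gripper_width: 0.088
gripper_force: 0.0
```

```bash
python3 -c "
from h import *
st()
c=cam('wrist'); save(c,'w1.png'); print(c['f'],c['cx'],c['cy'],np.round(c['world_from_camera'],3).tolist())
for p in ((.449,.0157,.209),(.529,-.025,.2095),(.447,-.044,.167)): print(np.round(proj(c,p)))
"
```

```text
t 1.55 tcp [449.5  15.4 311. ] yaw of tool y 63.2 z [ 0.001 -0.    -1.   ] q [-0.23 -0.12  1.9   0.    1.36 -1.33] F [ 1.   0.9 -0.5] T [ 0.06 -0.04  0.01] w 88.0 g 0.0
412.37685127817 321.50406823206356 237.9226560981224 [[0.451, 0.861, 0.235, 0.389], [0.892, -0.435, -0.119, 0.047], [-0.0, 0.264, -0.965, 0.392], [0.0, 0.0, 0.0, 1.0]]
[320. 274.]
[320. 435.]
[228. 290.]
```

View pics/w1.png

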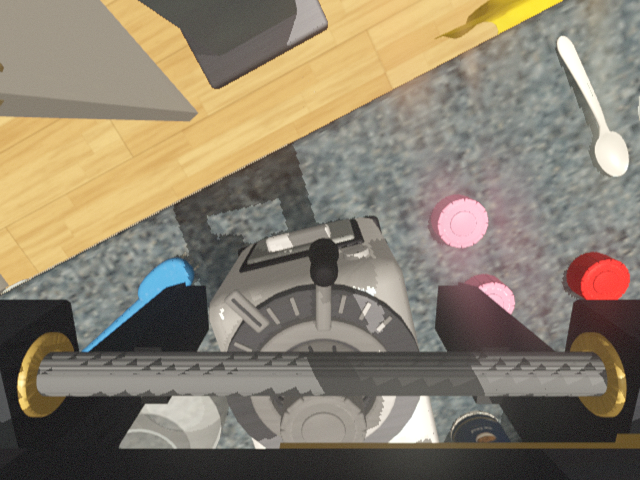

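The wrist view shows the grip near (323,260), the tongue tip at (232,294) and the cap at about (320,425). I'm enlarging the grip to check its position.

```bash
python3 -c "
from h import *
a=cv2.imread('pics/w1.png')[220:350,210:400]; cv2.imwrite('pics/w1c.png',cv2.resize(a,None,fx=4,fy=4,interpolation=cv2.INTER_CUBIC))
c=cam('wrist')
for u,v in ((323,248),(323,266)):print([np.round(ray(c,u,v,z),4) for z in (.175,.181,.209)])
"
```

```text
[array([0.4504, 0.0122, 0.175 ]), array([0.4488, 0.013 , 0.181 ]), array([0.4412, 0.0168, 0.209 ])]
[array([0.4598, 0.0074, 0.175 ]), array([0.4579, 0.0084, 0.181 ]), array([0.4491, 0.0128, 0.209 ])]
```

View pics/w1c.png

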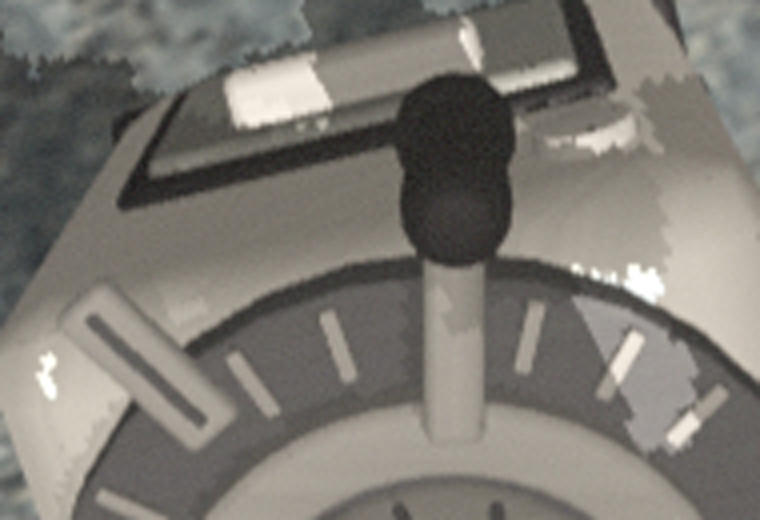

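The crop confirms it: knob top at (324,273), predicted (320,274). The tongue runs from (231,296) to (262,325). Next: descend and grip the lever.

Call:
jog_arm(deltas=[{"delta_pos":[0,-1,-20],"rot":[0,0,0],"claw":1},{"delta_pos":[0,-1,-40],"rot":[0,0,0],"claw":0.5},{"delta_pos":[0,-1,-55],"rot":[0,0,0],"claw":0},{"delta_pos":[0,-1,-63],"rot":[0,0,0],"claw":-0.3},{"delta_pos":[0,-1,-63],"rot":[0,0,0],"claw":-0.6}], newtons=10)

```text
time: 2.07
tcp_pos: [0.4479, 0.0171, 0.246]
eef_rot: [-0.726, -3.053, -0.0]
ft_force: [-1.1, 0.4, -0.0]
gripper_width: 0.0633
gripper_force: 0.0
```

Call:
jog_arm(deltas=[{"delta_pos":[0,0,0],"rot":[0,0,0],"claw":-0.8},{"delta_pos":[0,0,0],"rot":[0,0,0],"claw":-1},{"delta_pos":[0,0,0],"rot":[0,0,0],"claw":-1},{"delta_pos":[0,0,0],"rot":[0,0,0],"claw":-1},{"delta_pos":[0,0,0],"rot":[0,0,0],"claw":-1}])

```text
time: 2.48
tcp_pos: [0.4494, 0.0164, 0.2484]
eef_rot: [0.727, 3.055, 0.0]
ft_force: [-0.3, 0.0, -0.1]
gripper_width: 0.0302
gripper_force: 0.0
```

```bash
python3 -c "
from h import *
s=st();p=s['tcp_pos'][:2]; c=np.array([.529,-.025]); d=p-c; print(np.hypot(*d),np.degrees(np.arctan2(d[1],d[0])))
a0=np.arctan2(d[1],d[0])
for k in range(0,43,6): 
  a=a0+np.radians(k); print(k,np.round(1000*(c+.088*np.array([np.cos(a),np.sin(a)])-p),1))
"
```

```text
t 2.48 tcp [449.4  16.4 248.4] yaw of tool y 63.2 z [ 0.001 -0.    -1.   ] q [-0.23 -0.05  1.97  0.    1.22 -1.33] F [-0.3  0.  -0.1] T [-0.05  0.01  0.01] w 30.2 g 0.0
0.08970343552850747 152.49677025541658
0 [ 1.5 -0.8]
6 [-2.3 -9.2]
12 [ -5.2 -17.9]
18 [ -7.2 -26.9]
24 [ -8.3 -36. ]
30 [ -8.4 -45.3]
36 [ -7.5 -54.4]
42 [ -5.6 -63.5]
```

Call:
jog_arm(deltas=[{"delta_pos":[0,0,0],"rot":[0,0,0],"claw":-1},{"delta_pos":[0,0,0],"rot":[0,0,0],"claw":-1},{"delta_pos":[0,0,0],"rot":[0,0,0],"claw":-1},{"delta_pos":[0,0,0],"rot":[0,0,0],"claw":-1},{"delta_pos":[0,0,0],"rot":[0,0,0],"claw":-1}])

```text
time: 2.9
tcp_pos: [0.4492, 0.0164, 0.2479]
eef_rot: [0.728, 3.056, 0.0]
ft_force: [-0.1, 0.9, 1.3]
gripper_width: 0.0136
gripper_force: 10.0
```

```bash
python3 -c "
from h import *
st();c=cam('scene');st()"
```

```text
t 2.9 tcp [449.2  16.4 247.9] yaw of tool y 63.2 z [ 0.  0. -1.] q [-0.23 -0.05  1.97  0.    1.22 -1.33] F [-0.1  0.9  1.3] T [ 0.09 -0.03  0.04] w 13.6 g 10.0
t 2.95 tcp [449.2  16.5 247.8] yaw of tool y 63.2 z [ 0.  0. -1.] q [-0.23 -0.05  1.97  0.    1.22 -1.33] F [0.3 0.9 1.5] T [ 0.12 -0.04  0.02] w 13.8 g 10.0
```

Call:
jog_arm(deltas=[{"delta_pos":[-3.3,-7,0],"rot":[0,0,5],"claw":-1},{"delta_pos":[-6,-14.3,0],"rot":[0,0,10],"claw":-1},{"delta_pos":[-8,-21.7,0],"rot":[0,0,15],"claw":-1},{"delta_pos":[-9.3,-29.2,0],"rot":[0,0,20],"claw":-1},{"delta_pos":[-9.9,-36.8,0],"rot":[0,0,25],"claw":-1}])

```text
time: 3.37
tcp_pos: [0.4395, -0.0204, 0.2479]
eef_rot: [0.042, 3.14, 0.001]
ft_force: [2.2, 2.4, -0.2]
gripper_width: 0.0138
gripper_force: 10.0
```

```bash
python3 -c "
from h import *
s=st();p=s['tcp_pos'][:2]; c=np.array([.529,-.025]); d=p-c; print(np.hypot(*d),np.degrees(np.arctan2(d[1],d[0])))
c=cam('scene');save(c,'s2.png');t=cam('top');save(t,'t2.png');st()"
```

```text
t 3.37 tcp [439.5 -20.4 247.9] yaw of tool y 88.5 z [ 0.001  0.001 -1.   ] q [-0.32 -0.07  1.99  0.    1.22 -1.86] F [ 2.2  2.4 -0.2] T [ 0.37 -0.49 -0.03] w 13.8 g 10.0
0.0896349522658783 177.066761612201
t 3.47 tcp [439.5 -21.3 247.9] yaw of tool y 88.2 z [ 0.001 -0.001 -1.   ] q [-0.32 -0.07  1.99 -0.    1.22 -1.86] F [ 1.9 -2.7  0.1] T [-0.41 -0.18 -0.02] w 12.9 g 10.0
```

Call:
jog_arm(deltas=[{"delta_pos":[0,-9,0],"rot":[0,0,6],"claw":-1},{"delta_pos":[1,-18,0],"rot":[0,0,12],"claw":-1},{"delta_pos":[2.5,-26,0],"rot":[0,0,17],"claw":-1},{"delta_pos":[2.5,-26,0],"rot":[0,0,17],"claw":-1},{"delta_pos":[2.5,-26,0],"rot":[0,0,17],"claw":-1}])

```text
time: 3.88
tcp_pos: [0.4423, -0.0468, 0.2479]
eef_rot: [-0.408, 3.114, -0.002]
ft_force: [4.1, -1.5, -1.5]
gripper_width: 0.0137
gripper_force: 10.0
```

```bash
python3 -c "
from h import *
s=st();p=s['tcp_pos'][:2]; c=np.array([.529,-.025]); d=p-c; print(np.hypot(*d),np.degrees(np.arctan2(d[1],d[0])))
"
```

```text
t 3.88 tcp [442.3 -46.8 247.9] yaw of tool y 104.9 z [ 0.001 -0.001 -1.   ] q [-0.37 -0.06  1.98 -0.    1.22 -2.2 ] F [ 4.1 -1.5 -1.5] T [-0.32 -0.65 -0.03] w 13.7 g 10.0
0.08942311118073167 -165.90973856576036
```

Call:
jog_arm(deltas=[{"delta_pos":[0,0,0],"rot":[0,0,0],"claw":0},{"delta_pos":[0,0,0],"rot":[0,0,0],"claw":0},{"delta_pos":[0,0,0],"rot":[0,0,0],"claw":0},{"delta_pos":[0,0,15],"rot":[0,0,0],"claw":0},{"delta_pos":[0,0,45],"rot":[0,0,0],"claw":0.5}])

```text
time: 4.3
tcp_pos: [0.4394, -0.0453, 0.2897]
eef_rot: [0.414, -3.107, -0.006]
ft_force: [0.6, -0.4, 0.2]
gripper_width: 0.0445
gripper_force: 0.0
```

Call:
jog_arm(deltas=[{"delta_pos":[0,0,25],"rot":[0,0,0],"claw":1},{"delta_pos":[0,0,25],"rot":[0,0,0],"claw":1},{"delta_pos":[0,0,25],"rot":[0,0,0],"claw":1},{"delta_pos":[0,0,25],"rot":[0,0,0],"claw":1},{"delta_pos":[0,0,25],"rot":[0,0,0],"claw":1}])

```text
time: 4.72
tcp_pos: [0.441, -0.046, 0.3163]
eef_rot: [0.415, -3.112, -0.002]
ft_force: [-1.3, 1.4, -0.4]
gripper_width: 0.078
gripper_force: 0.0
```

```bash
python3 -c "
from h import *
st()
c=cam('wrist'); save(c,'w3.png')
a=c['color'][200:450,200:440,::-1]; cv2.imwrite('pics/w3c.png',cv2.resize(a,None,fx=2.4,fy=2.4,interpolation=cv2.INTER_CUBIC))
for p in ((.529,-.025,.2095),(.447,-.044,.167),(.443,-.047,.209)): print(np.round(proj(c,p)))
"
```

```text
t 4.72 tcp [441.  -46.  316.3] yaw of tool y 105.2 z [-0.002  0.001 -1.   ] q [-0.37 -0.14  1.9  -0.    1.38 -2.21] F [-1.3  1.4 -0.4] T [ 0.05 -0.03 -0.05] w 78.0 g 0.0
[314. 430.]
[320. 257.]
[316. 274.]
```

View pics/w3c.png

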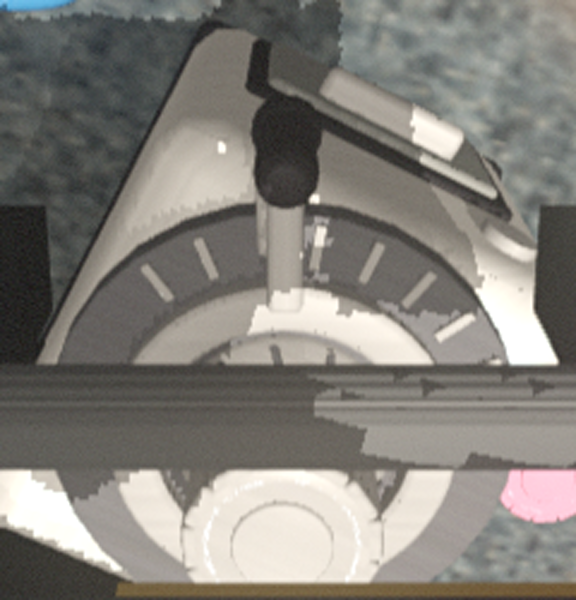

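The crop shows the arm at u≈286 lying almost over the tongue, whose left edge peeks out at about (258–270, 195–255). I'm zooming in to measure the offset.

```bash
python3 -c "
from h import *
im=cv2.imread('pics/w3.png')
a=im[255:340,280:360]; g=cv2.createCLAHE(3,(2,2)).apply(cv2.cvtColor(a,cv2.COLOR_BGR2GRAY))
cv2.imwrite('pics/w3d.png',np.hstack([cv2.resize(a,(400,425),interpolation=cv2.INTER_NEAREST),cv2.cvtColor(cv2.resize(g,(400,425),interpolation=cv2.INTER_NEAREST),8)]))
"
```

```text
(no output)
```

View pics/w3d.png

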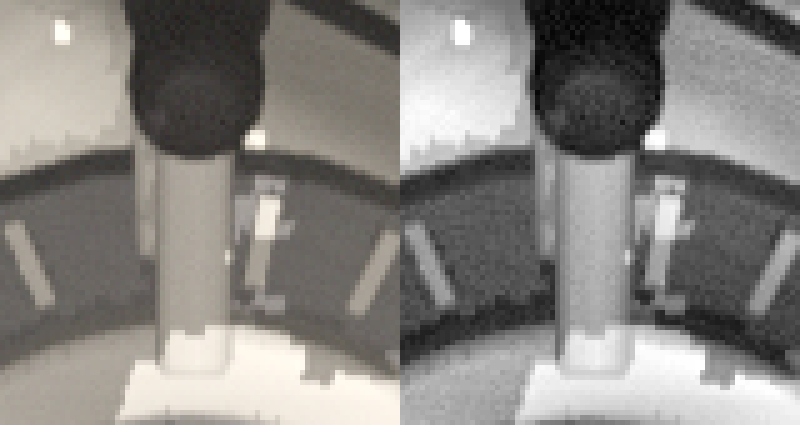

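The zoom shows the arm spanning u 158–232 (5x), while the tongue's left edge is at 133, so its centre is near 183. The arm therefore stands about 1° short. I'm checking that numerically.

```bash
python3 -c "
from h import *
c3=cam('wrist')
# w1 pose of camera
c1=dict(c3); c1['world_from_camera']=[[0.451,0.861,0.235,0.389],[0.892,-0.435,-0.119,0.047],[0,0.264,-0.965,0.392],[0,0,0,1]]
ang=lambda d:np.degrees(np.arctan2(d[1],d[0]))%360
T=lambda x,y:(210+x/4,220+y/4)
a,b=ray(c1,*T(92,318),.167),ray(c1,*T(201,421),.167); print('tongue w1',a,b,ang(a-b))
a1,b1=ray(c1,*T(455,290),.175),ray(c1,*T(455,430),.172)
A=lambda x,y:(280+x/5,255+y/5)
p,q=ray(c3,*A(194,165),.175),ray(c3,*A(195.5,360),.175); print('arm w3',p,q,ang(p-q))
e,f=ray(c3,*A(133,160),.167),ray(c3,*A(135,255),.167); print('tongue left edge',e,f)
cap=ray(c3,317.5,426,.2105);print('cap w3',cap)
for C in (cap[:2],np.array([.529,-.025])):
  print([round(ang(x[:2]-C),2) for x in (a,b,p,q,e,f)],[round(np.hypot(*(x[:2]-C)),4) for x in (a,b,e,f)], [round(ang(x[:2]-C)+np.degrees(np.arcsin(s*.0055/np.hypot(*(x[:2]-C)))),2) for x in (e,f) for s in (-1,)])
st()
"
```

```text
tongue w1 [ 0.45385034 -0.04425545  0.167     ] [ 0.4757087  -0.03804444  0.167     ] 195.8623824329244
arm w3 [ 0.4628966  -0.04053386  0.175     ] [ 0.48677885 -0.03390782  0.175     ] 195.50646068050057
tongue left edge [ 0.46732398 -0.04693351  0.167     ] [ 0.47917969 -0.04358328  0.167     ]
cap w3 [ 0.5255732  -0.02418047  0.2105    ]
[np.float64(195.64), np.float64(195.54), np.float64(194.62), np.float64(194.08), np.float64(201.34), np.float64(202.7)] [np.float64(0.0745), np.float64(0.0518), np.float64(0.0625), np.float64(0.0503)] [np.float64(196.29), np.float64(196.42)]
[np.float64(194.37), np.float64(193.75), np.float64(193.22), np.float64(191.91), np.float64(199.58), np.float64(200.46)] [np.float64(0.0776), np.float64(0.0549), np.float64(0.0655), np.float64(0.0532)] [np.float64(194.76), np.float64(194.52)]
t 4.82 tcp [441.1 -46.1 316.4] yaw of tool y 105.2 z [-0.002  0.001 -1.   ] q [-0.37 -0.14  1.9  -0.    1.38 -2.21] F [ 0.8 -0.6 -0.8] T [0.06 0.01 0.  ] w 86.0 g 0.0
```

Call:
jog_arm(deltas=[{"delta_pos":[0,0,-25],"rot":[0,0,0],"claw":0.3},{"delta_pos":[0,0,-50],"rot":[0,0,0],"claw":0},{"delta_pos":[0,0,-70],"rot":[0,0,0],"claw":-0.3},{"delta_pos":[0,0,-70],"rot":[0,0,0],"claw":-1},{"delta_pos":[0,0,-70],"rot":[0,0,0],"claw":-1}])

```text
time: 5.23
tcp_pos: [0.4409, -0.0461, 0.2466]
eef_rot: [0.415, -3.111, -0.003]
ft_force: [-0.3, -0.3, -0.1]
gripper_width: 0.0569
gripper_force: 0.0
```

Call:
jog_arm(deltas=[{"delta_pos":[0,0,0],"rot":[0,0,0],"claw":-1},{"delta_pos":[0,0,0],"rot":[0,0,0],"claw":-1},{"delta_pos":[0,0,0],"rot":[0,0,0],"claw":-1},{"delta_pos":[0,0,0],"rot":[0,0,0],"claw":-1},{"delta_pos":[0,0,0],"rot":[0,0,0],"claw":-1}])

```text
time: 5.65
tcp_pos: [0.442, -0.0465, 0.2484]
eef_rot: [-0.416, 3.113, -0.001]
ft_force: [-0.5, -0.2, 0.2]
gripper_width: 0.0234
gripper_force: 0.0
```

Call:
jog_arm(deltas=[{"delta_pos":[0,0,0],"rot":[0,0,0],"claw":-1},{"delta_pos":[0,0,0],"rot":[0,0,0],"claw":-1},{"delta_pos":[0.3,-1.2,0],"rot":[0,0,0.7],"claw":-1},{"delta_pos":[0.6,-2.3,0],"rot":[0,0,1.4],"claw":-1},{"delta_pos":[0.6,-2.3,0],"rot":[0,0,1.4],"claw":-1}])

```text
time: 6.07
tcp_pos: [0.4424, -0.0487, 0.248]
eef_rot: [-0.456, 3.108, 0.0]
ft_force: [-1.0, 1.9, 4.1]
gripper_width: 0.0133
gripper_force: 10.0
```

Call:
jog_arm(deltas=[{"delta_pos":[0,0,0],"rot":[0,0,0],"claw":-1},{"delta_pos":[0,0,0],"rot":[0,0,0],"claw":0},{"delta_pos":[0,0,0],"rot":[0,0,0],"claw":0},{"delta_pos":[0,0,0],"rot":[0,0,0],"claw":0},{"delta_pos":[0,0,20],"rot":[0,0,0],"claw":0}])

```text
time: 6.48
tcp_pos: [0.4403, -0.0481, 0.2644]
eef_rot: [0.453, -3.103, -0.005]
ft_force: [-0.9, 0.0, -0.6]
gripper_width: 0.0383
gripper_force: 0.0
```

Call:
jog_arm(deltas=[{"delta_pos":[0,0,30],"rot":[0,0,0],"claw":1},{"delta_pos":[0,0,50],"rot":[0,0,0],"claw":1},{"delta_pos":[0,0,50],"rot":[0,0,0],"claw":1},{"delta_pos":[0,0,50],"rot":[0,0,0],"claw":1},{"delta_pos":[0,0,50],"rot":[0,0,0],"claw":1}])

```text
time: 6.9
tcp_pos: [0.4419, -0.0486, 0.3167]
eef_rot: [0.454, -3.108, -0.001]
ft_force: [-0.6, 1.0, 0.2]
gripper_width: 0.0716
gripper_force: 0.0
```

```bash
python3 -c "
from h import *
st()
c=cam('wrist'); save(c,'w4.png')
a=c['color'][255:340,270:370,::-1]; b=c['color'][395:455,250:390,::-1]
cv2.imwrite('pics/w4d.png',np.vstack([cv2.resize(a,(400,340),interpolation=cv2.INTER_NEAREST),cv2.resize(b,(400,171),interpolation=cv2.INTER_CUBIC)]))
"
```

```text
t 6.9 tcp [441.9 -48.6 316.7] yaw of tool y 106.6 z [-0.001  0.    -1.   ] q [-0.38 -0.14  1.9  -0.    1.38 -2.24] F [-0.6  1.   0.2] T [0.06 0.02 0.05] w 71.6 g 0.0
```

View pics/w4d.png

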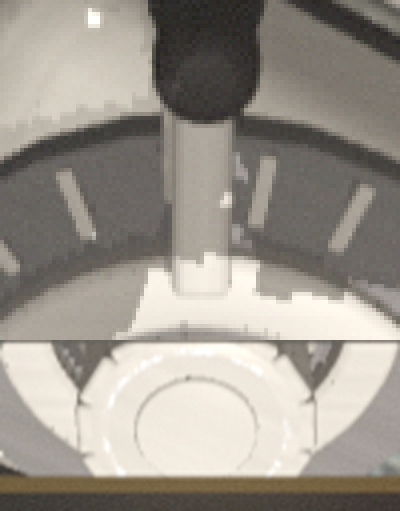

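The crop shows the tongue strip (u from 163) and the arm (172–232) now centred to within about 0.2 mm, and the cap's flats line up with the tool axis. On to the cap, gripping at yaw about 45.5°.

Call:
jog_arm(deltas=[{"delta_pos":[20,6,0],"rot":[0,0,-7],"claw":1},{"delta_pos":[40,12,0],"rot":[0,0,-14],"claw":1},{"delta_pos":[60,18,0],"rot":[0,0,-21],"claw":1},{"delta_pos":[75,22,0],"rot":[0,0,-28],"claw":1},{"delta_pos":[85.5,24,0],"rot":[0,0,-35],"claw":1}])

```text
time: 7.37
tcp_pos: [0.5284, -0.0241, 0.3158]
eef_rot: [-0.51, -3.097, -0.001]
ft_force: [-0.7, -0.1, -0.4]
gripper_width: 0.0884
gripper_force: 0.0
```

Call:
jog_arm(deltas=[{"delta_pos":[0,0,0],"rot":[0,0,-7],"claw":1},{"delta_pos":[0,0,0],"rot":[0,0,-14],"claw":1},{"delta_pos":[0,0,0],"rot":[0,0,-21],"claw":1},{"delta_pos":[0,0,0],"rot":[0,0,-26],"claw":1},{"delta_pos":[0,0,0],"rot":[0,0,-26],"claw":1}])

```text
time: 7.78
tcp_pos: [0.5272, -0.0246, 0.3159]
eef_rot: [-1.19, -2.904, 0.001]
ft_force: [-0.5, 0.5, -0.8]
gripper_width: 0.0881
gripper_force: 0.0
```

```bash
python3 -c "
from h import *
st()
c=cam('wrist'); save(c,'w5.png')
print(proj(c,(.5273,-.0248,.2105)))
cv2.imwrite('pics/w5c.png',cv2.resize(c['color'][180:480,160:480,::-1],None,fx=2,fy=2))
"
```

```text
t 7.78 tcp [527.2 -24.6 315.9] yaw of tool y 45.4 z [-0.003  0.001 -1.   ] q [-0.27  0.07  1.71 -0.    1.37 -1.06] F [-0.5  0.5 -0.8] T [-0.02  0.03 -0.02] w 88.1 g 0.0
(np.float64(321.03326312893506), np.float64(274.3602333734184))
```

View pics/w5c.png

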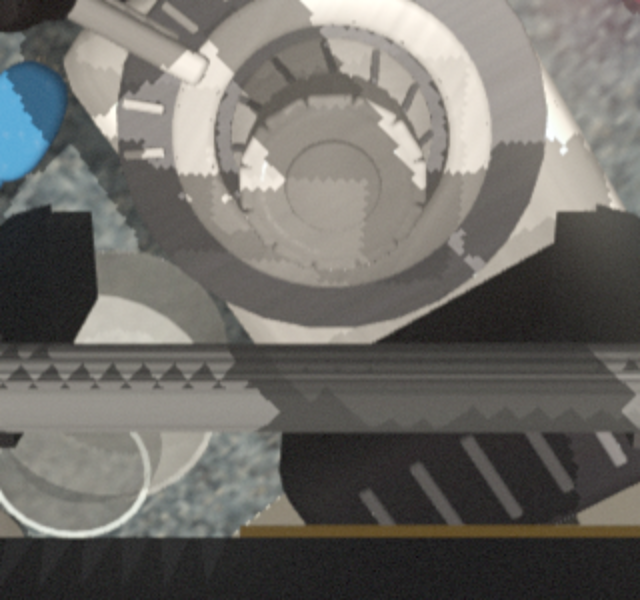

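Cap dome ring is centred at (326,273), about 2.5 mm along +tool y from the gripper's centre. I'm correcting that while descending.

Call:
jog_arm(deltas=[{"delta_pos":[1.7,1.5,-25],"rot":[0,0,0],"claw":1},{"delta_pos":[1.7,1.5,-45],"rot":[0,0,0],"claw":1},{"delta_pos":[1.7,1.5,-60],"rot":[0,0,0],"claw":0.8},{"delta_pos":[1.7,1.5,-70],"rot":[0,0,0],"claw":0.6},{"delta_pos":[1.7,1.5,-75],"rot":[0,0,0],"claw":0.3}], newtons=10)

```text
time: 8.25
tcp_pos: [0.5286, -0.023, 0.2406]
eef_rot: [-1.183, -2.907, 0.001]
ft_force: [0.5, -0.5, 0.8]
gripper_width: 0.0702
gripper_force: 0.0
```

Call:
jog_arm(deltas=[{"delta_pos":[0,0,0],"rot":[0,0,0],"claw":0},{"delta_pos":[0,0,0],"rot":[0,0,0],"claw":-0.2},{"delta_pos":[0,0,0],"rot":[0,0,0],"claw":-0.2},{"delta_pos":[0,0,0],"rot":[0,0,0],"claw":-0.2},{"delta_pos":[0,0,0],"rot":[0,0,0],"claw":-0.2}])

```text
time: 8.67
tcp_pos: [0.5301, -0.0234, 0.2438]
eef_rot: [1.186, 2.907, 0.0]
ft_force: [0.3, 0.3, 1.6]
gripper_width: 0.0459
gripper_force: 10.0
```

```bash
python3 -c "
from h import *
st();cam('scene');st();cam('scene');st()
"
```

```text
t 8.67 tcp [530.1 -23.4 243.8] yaw of tool y 45.6 z [ 0.002 -0.001 -1.   ] q [-0.27  0.14  1.78 -0.    1.22 -1.06] F [0.3 0.3 1.6] T [-0.07 -0.01  0.02] w 45.9 g 10.0
t 8.72 tcp [530.1 -23.4 243.7] yaw of tool y 45.6 z [ 0.002 -0.001 -1.   ] q [-0.27  0.14  1.78 -0.    1.22 -1.06] F [ 1.5 -0.   2.7] T [-0.1   0.02  0.01] w 45.6 g 10.0
t 8.77 tcp [530.1 -23.4 243.7] yaw of tool y 45.6 z [ 0.002 -0.001 -1.   ] q [-0.27  0.14  1.78 -0.    1.22 -1.06] F [0.3 0.2 3.2] T [-0.08 -0.02  0.  ] w 46.0 g 10.0
```

Call:
jog_arm(deltas=[{"delta_pos":[0,0,0],"rot":[0,0,0],"claw":-0.2},{"delta_pos":[0,0,0],"rot":[0,0,3],"claw":-0.2},{"delta_pos":[0,0,0],"rot":[0,0,6],"claw":-0.2},{"delta_pos":[0,0,0],"rot":[0,0,9],"claw":-0.2},{"delta_pos":[0,0,0],"rot":[0,0,9],"claw":-0.2}], newtons=25)

```text
time: 9.18
tcp_pos: [0.5298, -0.0237, 0.2437]
eef_rot: [0.952, 2.993, -0.001]
ft_force: [-1.1, -1.4, 5.9]
gripper_width: 0.0455
gripper_force: 25.0
```

```bash
python3 -c "
from h import *
st();cam('scene');st();cam('scene');st()
"
```

```text
t 9.18 tcp [529.8 -23.7 243.7] yaw of tool y 54.7 z [ 0.001 -0.001 -1.   ] q [-0.27  0.14  1.78 -0.    1.22 -1.22] F [-1.1 -1.4  5.9] T [-0.29  0.33 -0.61] w 45.5 g 25.0
t 9.23 tcp [529.8 -23.7 243.6] yaw of tool y 54.6 z [ 0.001 -0.001 -1.   ] q [-0.27  0.14  1.78 -0.    1.22 -1.22] F [-1.9 -1.5  5.2] T [-0.28  0.25 -0.62] w 45.6 g 25.0
t 9.28 tcp [529.8 -23.7 243.6] yaw of tool y 54.6 z [ 0.001 -0.001 -1.   ] q [-0.27  0.14  1.78 -0.    1.22 -1.22] F [-1.4 -1.1  6. ] T [-0.3   0.23 -0.57] w 45.5 g 25.0
```

Call:
jog_arm(deltas=[{"delta_pos":[0,0,0],"rot":[0,0,-5],"claw":-0.2},{"delta_pos":[0,0,0],"rot":[0,0,-10],"claw":-0.2},{"delta_pos":[0,0,0],"rot":[0,0,-15],"claw":-0.2},{"delta_pos":[0,0,0],"rot":[0,0,-20],"claw":-0.2},{"delta_pos":[0,0,0],"rot":[0,0,-20],"claw":-0.2}])

```text
time: 9.7
tcp_pos: [0.53, -0.0237, 0.2438]
eef_rot: [1.465, 2.777, -0.001]
ft_force: [-0.6, -1.0, 6.2]
gripper_width: 0.0456
gripper_force: 25.0
```

```bash
python3 -c "
from h import *
st();cam('scene');st();cam('scene');st()
"
```

```text
t 9.7 tcp [530.  -23.7 243.8] yaw of tool y 34.4 z [ 0.001 -0.001 -1.   ] q [-0.27  0.14  1.78 -0.    1.22 -0.87] F [-0.6 -1.   6.2] T [-0.25  0.23 -0.03] w 45.6 g 25.0
t 9.75 tcp [529.9 -23.6 243.7] yaw of tool y 34.6 z [ 0.001 -0.001 -1.   ] q [-0.27  0.14  1.78 -0.    1.22 -0.87] F [-1.4 -0.6  6. ] T [-0.25  0.2   0.  ] w 45.2 g 25.0
t 9.8 tcp [529.9 -23.6 243.8] yaw of tool y 34.6 z [ 0.001 -0.001 -1.   ] q [-0.27  0.14  1.78 -0.    1.22 -0.87] F [-0.4 -0.9  5.8] T [-0.29  0.23  0.02] w 45.6 g 25.0
```

CW turns with no torque, CCW stops dead, so it is a left-hand thread. I'll unscrew clockwise.

Call:
jog_arm(deltas=[{"delta_pos":[0,0,0.3],"rot":[0,0,-6],"claw":-0.2},{"delta_pos":[0,0,0.6],"rot":[0,0,-12],"claw":-0.2},{"delta_pos":[0,0,0.9],"rot":[0,0,-18],"claw":-0.2},{"delta_pos":[0,0,1.2],"rot":[0,0,-24],"claw":-0.2},{"delta_pos":[0,0,1.5],"rot":[0,0,-30],"claw":-0.2}])

```text
time: 10.22
tcp_pos: [0.5302, -0.0236, 0.2458]
eef_rot: [2.134, 2.302, 0.001]
ft_force: [1.1, 0.2, 5.5]
gripper_width: 0.0455
gripper_force: 25.0
```

Call:
jog_arm(deltas=[{"delta_pos":[0,0,0.3],"rot":[0,0,-6],"claw":-0.2},{"delta_pos":[0,0,0.6],"rot":[0,0,-12],"claw":-0.2},{"delta_pos":[0,0,0.9],"rot":[0,0,-18],"claw":-0.2},{"delta_pos":[0,0,1.2],"rot":[0,0,-24],"claw":-0.2},{"delta_pos":[0,0,1.5],"rot":[0,0,-30],"claw":-0.2}])

```text
time: 10.63
tcp_pos: [0.5292, -0.0231, 0.2455]
eef_rot: [-2.659, -1.672, 0.001]
ft_force: [0.1, 0.9, -1.2]
gripper_width: 0.0457
gripper_force: 25.0
```

Call:
jog_arm(deltas=[{"delta_pos":[0,0,0],"rot":[0,0,-6],"claw":-0.2},{"delta_pos":[0,0,0],"rot":[0,0,-12],"claw":-0.2},{"delta_pos":[0,0,0],"rot":[0,0,-18],"claw":-0.2},{"delta_pos":[0,0,0],"rot":[0,0,-22],"claw":-0.2},{"delta_pos":[0,0,0],"rot":[0,0,-22],"claw":-0.2}])

```text
time: 11.05
tcp_pos: [0.5292, -0.0231, 0.2453]
eef_rot: [-2.928, -1.138, 0.001]
ft_force: [0.7, -0.1, -0.8]
gripper_width: 0.0458
gripper_force: 25.0
```

```bash
python3 -c "
from h import *
st()
"
```

```text
t 11.05 tcp [529.2 -23.1 245.3] yaw of tool y -47.5 z [-0.001  0.    -1.   ] q [-0.27  0.14  1.78  0.    1.23  0.56] F [ 0.7 -0.1 -0.8] T [-0.01  0.14 -0.03] w 45.8 g 25.0
```

Call:
jog_arm(deltas=[{"delta_pos":[0,0,2],"rot":[0,0,0],"claw":-0.2},{"delta_pos":[0,0,5],"rot":[0,0,0],"claw":-0.2},{"delta_pos":[0,0,9],"rot":[0,0,0],"claw":-0.2},{"delta_pos":[0,0,14],"rot":[0,0,0],"claw":-0.2},{"delta_pos":[0,0,20],"rot":[0,0,0],"claw":-0.2}])

```text
time: 11.47
tcp_pos: [0.5295, -0.0232, 0.2662]
eef_rot: [-2.926, -1.143, 0.0]
ft_force: [0.1, 0.9, -0.5]
gripper_width: 0.0455
gripper_force: 25.0
```

Call:
jog_arm(deltas=[{"delta_pos":[0,0,18],"rot":[0,0,0],"claw":-0.2},{"delta_pos":[0,0,36],"rot":[0,0,0],"claw":-0.2},{"delta_pos":[0,0,54],"rot":[0,0,0],"claw":-0.2},{"delta_pos":[0,0,70],"rot":[0,0,0],"claw":-0.2},{"delta_pos":[0,0,77],"rot":[0,0,0],"claw":-0.2}])

```text
time: 11.88
tcp_pos: [0.5303, -0.0234, 0.346]
eef_rot: [2.924, 1.141, 0.005]
ft_force: [0.6, 0.2, -0.5]
gripper_width: 0.0457
gripper_force: 25.0
```

Call:
jog_arm(deltas=[{"delta_pos":[0,0,0],"rot":[0,0,0],"claw":-0.2},{"delta_pos":[0,0,0],"rot":[0,0,0],"claw":-0.2},{"delta_pos":[0,0,0],"rot":[0,0,0],"claw":-0.2},{"delta_pos":[0,0,0],"rot":[0,0,0],"claw":-0.2},{"delta_pos":[0,0,0],"rot":[0,0,0],"claw":-0.2}])

```text
time: 12.3
tcp_pos: [0.5291, -0.0231, 0.3416]
eef_rot: [-2.926, -1.141, 0.003]
ft_force: [-0.3, -0.1, -1.1]
gripper_width: 0.0457
gripper_force: 25.0
```

```bash
python3 -c "
from h import *
st(); c=cam('scene'); 
w=cam('wrist')
cv2.imwrite('pics/s6.png',np.hstack([cv2.resize(c['color'][150:370,220:440,::-1],(400,400)),cv2.resize(w['color'][:,:,::-1],(400,300),interpolation=cv2.INTER_AREA)[[*range(300)]+[0]*100]]))
"
```

```text
t 12.3 tcp [529.1 -23.1 341.6] yaw of tool y -47.4 z [-0.002  0.001 -1.   ] q [-0.27  0.05  1.67 -0.    1.42  0.56] F [-0.3 -0.1 -1.1] T [-0.04  0.15 -0.04] w 45.7 g 25.0
```

View pics/s6.png

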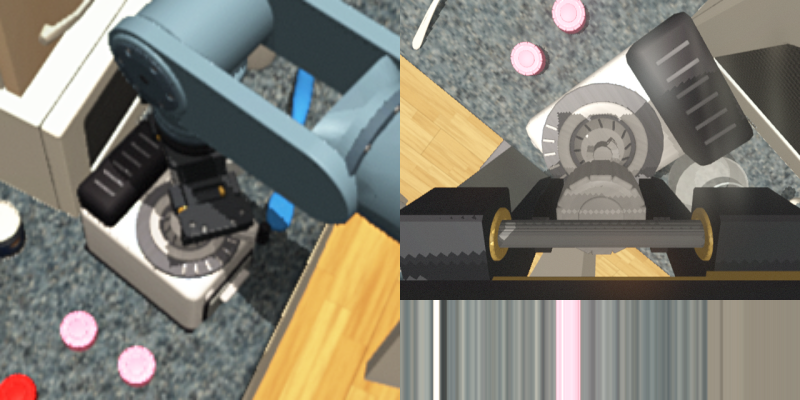

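The cap is in the gripper (wrist part, about (605,190)), about 98–100 mm up. The lever grip at (262,232) is where I left it and the surroundings are undisturbed. Handing in.

```bash
python3 -c "
from h import *
print(ctrl.job_done())"
```

```text
the job is handed in; nothing more can be done
None
```

I set the lever on the cleaning mark, then unscrewed the cap clockwise (its thread is left-hand) and handed the job in with it held about 10 cm above its seat; no verdict came back.

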